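# Load the drying shelf and set its air bleed valve

### The arm

A 6-joint arm with a two-finger parallel gripper is mounted at the origin on a cart in front of the work surface, level with it; the furniture and walls round the work are solid. World frame = base frame: x ahead of the robot, y to its left, z up, the work surface at z = 0. Lengths are in m, angles in rad, forces in N, time in s.
With the tool pointing down it reaches from about 0.25 to 0.775 m from the base axis. Payload 4 kg.
Tool frame: the origin (TCP) lies between the finger pads, 19 mm behind the fingertips; this is the grasp point; z points along the fingers, y is the line along which they close (so a half turn about z gives the same grasp; the last joint's range is limited). The gripper opens to 94 mm and grips with 3 to 60 N. Pads are 16 mm wide; open, the fingers measure 119 mm over their backs; the gripper's body (75 mm by 177 mm) begins 78 mm behind the grasp point.
Start: joints at [1.086, 0.087, 1.371, -0, 1.684, -0.103], TCP at [0.205, 0.51, 0.224] pointing down, gripper open.
Joint ranges: [-3.1, 3.1], [-0.76, 2.03], [0.27, 2.55], [-1.08, 4.22], [0.17, 2.65], [-2.57, 2.57]. Speed limits (rad/s): [2.79, 2.79, 3.14, 3.14, 3.14, 3.14].

### API

Orientations are given as [roll, pitch, yaw] about the fixed x, y, z axes, in that order (R = Rz(yaw) Ry(pitch) Rx(roll)).
In Python, from bench import robot gives the robot as it stands. The module is installed in compiled form; this text tells all that it offers.
- The arm moves only by the shell command python3 -m handwheel 'ROWS'. ROWS is JSON, a list of rows, each a list of 3 entries, a list of its own where there are three numbers: the turn, a rotation vector about the world's x, y, z in units of 90 degrees (1.0 is 90 degrees), then the shift along the world's x, y, z in units of 0.05 m (1.0 is 0.05 m), then the closure, from 0 (fully open) to 1 (shut). A call has 1 to 5 rows; each row shifts and turns the commanded pose from where the row before left it; what a row does not reach is not made up. A row lasts 1/10 s, in which the tool goes at most 50 mm and 8.59 degrees, less where a joint would pass 70% of its speed; a pose out of reach is approached as far as the arm can. A call with a number of a shift or a turn outside -1 to 1 is refused whole. A call with a gripper value outside its range is refused whole. The fingers move at their own pace and stop on an object; the grip force is fixed at half the most. Time passes only in rows, so rows that do not move let the fingers close. It gives the time, the measured TCP pose, the force, the opening and the grip force at its end, in the units of the state.
- robot.get_obs(): the state, without advancing time (a new reading comes with each control period).
- robot.snapshot(name): name is "side" or "top" or "wrist"; returns (picture, depth): 400x640x3 uint8, red, green, blue; 400x640 float32, m along the optical axis (not along the pixel's ray), 0 where there is no reading.
- robot.calibration(name): a dict with "mtx" (3x3 intrinsics, pixels), "extrinsics" (4x4, takes a point from camera to world coordinates); the wrist camera has in their place "hand_eye" (4x4, takes a point from camera to tool coordinates, whose origin is the TCP and whose axes are the flange's). Camera axes: x right, y down, z forward; pixel columns grow to the right and rows downward; lengths in m; the calibration is good to about 2 mm. A picture is of the moment at which its call begins: read the wrist's pose just before it. calibration takes no time and is no camera call.
- robot.close_job(): hands the job in; it is judged then, once.
Trained networks look in the newest picture that a camera, given by its name, has taken for a name from the list of things; names that differ only in an ending like _2 or _b are one class to them, and where a whole thing is asked for, a point or a joint stands for the part that bears it (a point fixed in the world has none). Each returns a list of dicts, best first, with "p" (0 to 1); they miss things now and then, are a little off and sometimes report something else, mostly with a low value. They report only what shows in the picture. A call takes as long as a camera call. They do not tell look-alikes from the thing itself.
- robot.boxes_of(query, camera): "bbox" ([left, top, right, bottom] in pixels, round what is visible of it).
The state is a dict: "time": time; "joint_positions": joint angles; "qvel": joint speeds; "joint_torque": joint torques, N m; "tool_pos": TCP position; "ee_rot": TCP orientation; "wrist_force": force on the tool from outside, world axes, zero at the start; "wrist_torque": the same for the moment, N m; "width": finger opening in m; "finger_force": force on a finger pad.
Only numpy, scipy, OpenCV 4.12 (cv2) and the standard library are available. Lean on these libraries where they do the work, as an engineer would, in place of code of your own. Each camera call takes 0.05 s, during which the arm holds its last target. There are 200 camera calls.

### The job

Stand the pink-capped dropper bottle upright on the green coaster, so that it fills the gap in the row of bottles on the white drying shelf, and let go of it. Then close the blue valve wheel by its red handle (clockwise from above) until it meets its stop, and back it off (anticlockwise) exactly two full turns. Finish while still holding the red handle between the fingers, with the wheel at rest there, and leave the other bottles and the things round about where they stand.

Things in the scene. Friction and masses are not known exactly. Their poses are not given: they have to be found in the camera images.
- station: Fixed drying station; place and yaw vary. White shelf 116 (x) x 200 (y) mm, top 22 mm high, centred at y = +106 mm; three places in a row at x = 0, y = 50, 106, 162 mm: two hold bottles, one the coaster (varies). Valve block at y = -115 mm, 80 x 80 mm, 44 high, on a 124 mm square plate. Pipe along the back at x = +66 mm, jets to 36 mm high. Origin on the worktop; x to the back, z up.
- coaster: Green coaster disc, 50 mm across, 3 mm thick, fixed on the shelf top at the empty place of the row. Origin: centre of its underside (so the bottle's foot finally stands 3 mm above it). z up.
- pink_bottle: Dropper bottle with a pink-red cap, to be placed; it starts on the worktop to the left of the shelf. 99 mm high; round white body 36 mm across up to a height of about 50 mm, then a shoulder, and the narrower cap (24 mm) from 62 mm up. 25 to 50 g. Origin: centre of its foot, z up.
- blue_bottle: The same sort of bottle with a light blue cap, already in the row: leave it. Origin: centre of its foot.
- violet_bottle: The same sort of bottle with a dark blue-violet cap, already in the row: leave it. Origin: centre of its foot.
- wheel (a joint): Turn of the blue valve wheel, rad: 0 shut on its hard stop, growing as it opens, anticlockwise from above; two turns open = 12.57. Starts 1.6 to 5.6 (under one turn) open; travel to 22. At 0 and at each whole turn the handle is on the station's -x side, over the yellow bar on the base plate. Friction 0.06 N m (1 to 2 N at the handle); stays where left.
- wheel_axis (a point): Point on the wheel's vertical axis, at the height of the middle of the handle (108 mm above the worktop). The blue rim has 45 mm radius, is 12 mm thick and its top is 80 mm above the worktop; open between three spokes. Axes as the station's.
- handle: Red upright crank handle on the wheel's rim: round, 18 mm across, 50 mm high (83 to 133 mm above the worktop), 45 mm from the wheel's axis. It revolves freely on its own pin, so the gripper can keep its orientation while carrying the handle round. Origin: centre of its foot.
- handle_mid (a point): Middle of the red handle, 108 mm above the worktop: the point to grip.
- specimen_cup: Bystander: yellow-lidded specimen cup, 62 mm across, 68 high, right of the station. Origin: centre of its underside.
- green_carton: Bystander: small white and green carton, 110 x 63 x 62 mm, right of the station. Origin: centre of its underside.
- bench_timer: Bystander: white timer, 76 x 76 x 22 mm, at the front right. Origin: centre of its underside.
- label_reel: Bystander: white roll of labels, 67 mm across, 39 high, at the left. Origin: centre of its underside.
There are look-alikes about, which are no part of the job. What is shaped like the pink_bottle but turquoise or yellow is not meant.

How it is judged:
By the outcome, as a careful person would: the job done as asked, in the order asked, and still so for the second after the job is handed in, while the arm keeps its last pose, push and grip.
It also fails if it takes over 72 s, if anything falls off the work surface, if the arm or the gripper's body presses on something with over 40 N, if the wrist force passes 120 N, or if a joint passes its speed limit or range.

## Working session

There is one attempt and no reset: what is moved stays moved. The work goes in short steps, Python scripts to look and compute and a shell command to move; the robot and the scene stay as the last step left them, time stands still between calls to the robot, and variables do not carry over. Pictures are saved under pics/ and viewed, at most 10 in all, crops included, and the job is handed in when it is done.

```bash
mkdir -p pics
cat > h.py <<'E'
from bench import robot
import numpy as np, cv2
from scipy.spatial.transform import Rotation as R
def cloud(name):
    o=robot.get_obs(); pic,d=robot.snapshot(name); c=robot.calibration(name)
    K=np.array(c["mtx"])
    if "extrinsics" in c: T=np.array(c["extrinsics"])
    else:
        A=np.eye(4); e=np.array(o["ee_rot"]); A[:3,:3]=R.from_euler("xyz",e).as_matrix() if e.size==3 else e; A[:3,3]=o["tool_pos"]; T=A@np.array(c["hand_eye"])
    v,u=np.mgrid[:400,:640]
    P=np.stack([(u-K[0,2])/K[0,0]*d,(v-K[1,2])/K[1,1]*d,d],-1)@T[:3,:3].T+T[:3,3]
    P[d==0]=np.nan
    return pic,P
def save(n,pic,s=1.25): cv2.imwrite(f"pics/{n}.png",cv2.resize(pic[:,:,::-1],None,fx=s,fy=s))
E
python3 - <<'E'
from h import *
o=robot.get_obs(); print({k:np.round(v,3).tolist() for k,v in o.items()})
for n in ("top","side"):
    pic,P=cloud(n); save(n,pic,1); np.savez(f"/tmp/{n}",pic=pic,P=P)
    for q in ("pink_bottle","blue_bottle","violet_bottle","coaster","handle","wheel","station"):
        for b in robot.boxes_of(q,n)[:5]:
            x=np.array(b["bbox"]); c=((x[:2]+x[2:])/2).astype(int)
            print(n,q,round(b["p"],2),x.round(),P[c[1],c[0]].round(3))
a=[cv2.imread(f"pics/{n}.png") for n in("top","side")]
E
```

```text
{'time': 0.0, 'joint_positions': [1.086, 0.088, 1.372, 0.0, 1.684, -0.103], 'qvel': [-0.001, -0.0, 0.001, -0.001, 0.0, -0.002], 'joint_torque': [-0.0, -34.019, -30.242, 0.072, 0.033, -0.0], 'tool_pos': [0.205, 0.51, 0.223], 'ee_rot': [-3.139, -0.0, 2.76], 'wrist_force': [-0.144, 0.015, 0.448], 'wrist_torque': [0.047, -0.024, -0.028], 'finger_force': 0.0, 'width': 0.094}
top pink_bottle 0.63 [211. 206. 222. 217.] [0.44 0.37 0.08]
top blue_bottle 0.63 [312. 176. 323. 193.] [0.554 0.059 0.103]
top coaster 0.62 [284. 162. 404. 209.] [ 0.58  -0.025  0.018]
top coaster 0.6 [292. 183. 308. 196.] [0.55  0.12  0.024]
top handle 0.43 [375. 188. 382. 192.] [ 0.549 -0.132  0.121]
top wheel 0.2 [235. 202. 246. 211.] [0.466 0.299 0.067]
top station 0.59 [286. 163. 403. 207.] [ 0.578 -0.028  0.028]
top station 0.24 [372. 166. 402. 200.] [ 0.588 -0.163  0.081]
side pink_bottle 0.79 [291. 179. 301. 207.] [0.538 0.241 0.059]
side pink_bottle 0.74 [264. 182. 274. 202.] [0.462 0.308 0.053]
side pink_bottle 0.62 [251. 174. 264. 199.] [0.446 0.376 0.052]
side blue_bottle 0.74 [319. 194. 333. 220.] [0.557 0.042 0.072]
side violet_bottle 0.73 [243. 180. 255. 192.] [0.436 0.45  0.034]
side violet_bottle 0.7 [401. 261. 451. 302.] [ 0.577 -0.435  0.051]
side violet_bottle 0.67 [327. 195. 342. 229.] [ 0.557 -0.01   0.079]
side handle 0.43 [352. 209. 359. 225.] [ 0.553 -0.141  0.114]
side handle 0.24 [318. 191. 332. 222.] [0.552 0.04  0.078]
side wheel 0.94 [350. 206. 388. 238.] [ 0.612 -0.126  0.077]
side wheel 0.3 [353. 209. 358. 226.] [ 0.552 -0.142  0.112]
side station 0.66 [295. 207. 401. 263.] [ 0.59  -0.037  0.003]
```

Run:
```python
import cv2,numpy as np
t=cv2.imread("pics/top.png")[140:250,170:430]; s=cv2.imread("pics/side.png")[160:280,230:420]
a=cv2.resize(t,(690,292),interpolation=3); b=cv2.resize(s,(475,300),interpolation=3)
c=np.zeros((592,690,3),np.uint8); c[:292]=a; c[292:,:475]=b
cv2.imwrite("pics/crop1.png",c)
```

```text
(no output)
```

View pics/crop1.png

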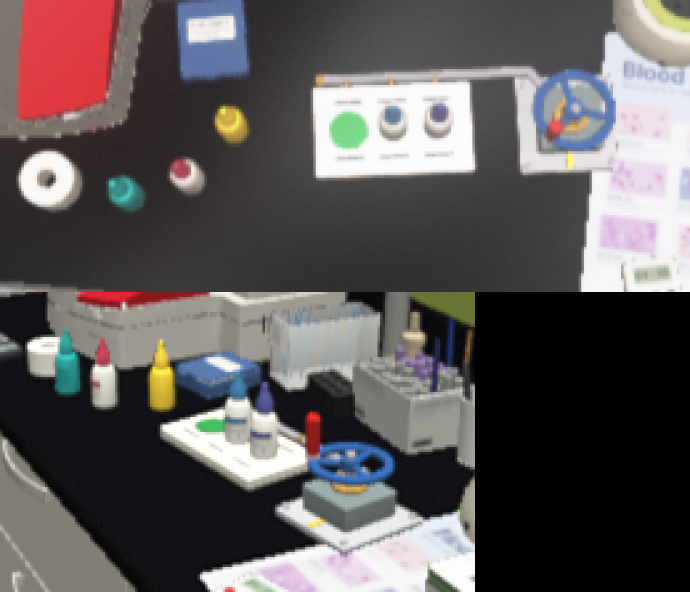

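In top-view pixels there are three bottles of this shape on the left: turquoise at (217,213), pink cap with white body at (240,205), and yellow at (257,187). Pink fits the description. The coaster is the left-hand place at (301,189), and the handle is at about (379,188).

Run:
```python
from h import *
for n in("top","side"):
    z=np.load(f"/tmp/{n}.npz"); pic,P=z["pic"],z["P"]
    hsv=cv2.cvtColor(pic,cv2.COLOR_RGB2HSV).astype(int); H,S,V=hsv[...,0],hsv[...,1],hsv[...,2]
    X,Y,Z=P[...,0],P[...,1],P[...,2]
    def rep(l,m):
        m=m&np.isfinite(X)
        if m.sum(): print(n,l,m.sum(),"med",np.median(P[m],0).round(4),"min",P[m].min(0).round(3),"max",P[m].max(0).round(3))
    ws=(X>.4)&(X<.75)
    rep("pink",((H>165)|(H<5))&(S>90)&(Z>.05)&(Z<.11)&ws&(abs(Y-.3)<.04))
    rep("pinkbody",(Z>.015)&(Z<.05)&(np.hypot(X-.466,Y-.3)<.035))
    rep("coaster",(H>45)&(H<80)&(S>80)&ws&(abs(Y-.12)<.06)&(Z<.04))
    rep("handle",((H>170)|(H<8))&(S>120)&(Z>.08)&(Z<.15)&ws&(Y<-.05)&(Y>-.25))
    rim=(H>100)&(H<120)&(S>120)&(Z>.06)&(Z<.09)&ws&(Y<-.07)&(Y>-.26); rep("rim",rim)
    q=P[rim][:, :2]; A=np.c_[2*q,np.ones(len(q))]
    rep("bar",(H>20)&(H<32)&(S>120)&(Z<.02)&(X<.58)&(X>.45)&(Y<-.1)&(Y>-.25))
    m=(V>170)&(S<40)&(Z>.014)&(Z<.03)&(X>.45)&(X<.65)&(Y>-.07)&(Y<.2)
    rep("shelf",m)
    r=cv2.minAreaRect((P[m&np.isfinite(X)][:,:2]*1000).astype(np.float32)); print(r)
    rep("blue",(H>95)&(H<112)&(S>60)&(Z>.085)&(Z<.125)&ws&(abs(Y-.06)<.04))
    rep("violet",(H>112)&(H<135)&(S>60)&(Z>.085)&(Z<.125)&ws&(abs(Y-.0)<.04))
```

```text
top pink 36 med [0.4715 0.3043 0.0821] min [0.463 0.298 0.064] max [0.482 0.317 0.102]
top pinkbody 40 med [0.466  0.2945 0.0392] min [0.456 0.289 0.017] max [0.493 0.316 0.05 ]
top coaster 135 med [0.5518 0.1137 0.0246] min [0.531 0.093 0.017] max [0.572 0.135 0.032]
top handle 23 med [ 0.5547 -0.133   0.1312] min [ 0.549 -0.14   0.12 ] max [ 0.562 -0.127  0.138]
top rim 149 med [ 0.5891 -0.1695  0.0796] min [ 0.544 -0.206  0.073] max [ 0.638 -0.114  0.088]
top bar 3 med [ 0.5439 -0.1665  0.0108] min [ 0.54  -0.167  0.009] max [ 0.547 -0.166  0.013]
top shelf 1677 med [0.5596 0.0543 0.0223] min [ 0.491 -0.067  0.014] max [0.647 0.163 0.03 ]
((569.0430297851562, 41.641204833984375), (129.54908752441406, 234.2601318359375), 7.549496173858643)
top blue 24 med [0.5578 0.0565 0.1059] min [0.551 0.05  0.091] max [0.563 0.063 0.124]
top violet 11 med [5.654e-01 4.000e-04 1.051e-01] min [ 0.56  -0.003  0.098] max [0.569 0.004 0.124]
side pink 42 med [0.4709 0.3011 0.079 ] min [0.461 0.292 0.065] max [0.48  0.314 0.098]
side pinkbody 92 med [0.4666 0.2933 0.0322] min [0.455 0.283 0.015] max [0.488 0.319 0.05 ]
side coaster 51 med [0.5486 0.1121 0.0267] min [0.529 0.087 0.023] max [0.571 0.127 0.029]
side handle 91 med [ 0.5526 -0.1393  0.115 ] min [ 0.545 -0.147  0.086] max [ 0.564 -0.129  0.136]
side rim 330 med [ 0.5891 -0.1678  0.0791] min [ 0.539 -0.216  0.07 ] max [ 0.637 -0.114  0.085]
side bar 7 med [ 0.5419 -0.1703  0.0134] min [ 0.535 -0.171  0.012] max [ 0.549 -0.165  0.015]
side shelf 672 med [0.5377 0.0191 0.0237] min [ 0.489 -0.053  0.014] max [0.643 0.157 0.03 ]
((566.2068481445312, 49.034034729003906), (130.75547790527344, 225.82998657226562), 9.188859939575195)
side blue 61 med [0.5576 0.0533 0.1019] min [0.549 0.043 0.086] max [0.569 0.065 0.122]
side violet 62 med [ 0.5646 -0.0023  0.1021] min [ 0.556 -0.012  0.087] max [0.575 0.008 0.123]
```

```bash
python3 -m handwheel '[[[0,0,-0.085],[0.667,-0.52,0],0],[[0,0,-0.085],[0.667,-0.52,0],0],[[0,0,-0.085],[0.667,-0.52,0],0],[[0,0,-0.085],[0.667,-0.52,0],0],[[0,0,-0.085],[0.667,-0.52,0],0]]'; python3 -m handwheel '[[[0,0,-0.085],[0.667,-0.52,0],0],[[0,0,-0.085],[0.667,-0.52,0],0],[[0,0,-0.085],[0.667,-0.52,0],0],[[0,0,0],[0,0,0],0],[[0,0,0],[0,0,0],0]]'
cat > look.py <<'E'
from h import *
import sys
pic,P=cloud("wrist"); save(sys.argv[1],pic,1)
np.savez("/tmp/wrist",pic=pic,P=P)
o=robot.get_obs(); print(np.round(o["tool_pos"],4),np.round(o["ee_rot"],3))
E
python3 look.py w1
```

```text
time: 1.3
tool_pos: [0.3728, 0.3793, 0.2245]
ee_rot: [3.141, -0.0, 2.087]
wrist_force: [-0.3, -0.0, 0.0]
width: 0.0942
finger_force: 0.0
time: 1.8
tool_pos: [0.4721, 0.3019, 0.224]
ee_rot: [-3.141, -0.0, 1.691]
wrist_force: [0.3, 0.8, 0.2]
width: 0.094
finger_force: 0.0
[0.4714 0.3026 0.2242] [-3.141 -0.     1.692]
```

View pics/w1.png

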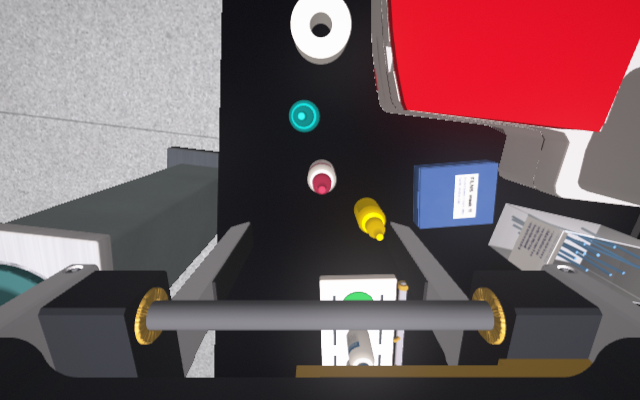

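The wrist view shows the pink cap with white body at (321,180), between turquoise at (304,116) and yellow at (372,218).

```bash
cat > pk.py <<'E'
from h import *
z=np.load("/tmp/wrist.npz"); pic,P=z["pic"],z["P"]
X,Y,Z=P[...,0],P[...,1],P[...,2]
near=(np.hypot(X-.471,Y-.302)<.035)
for a,b in((.03,.05),(.05,.062),(.064,.075),(.08,.1)):
    m=near&(Z>a)&(Z<b); q=P[m]
    if len(q): print(a,len(q),np.median(q,0).round(4),q.min(0).round(4),q.max(0).round(4))
E
python3 pk.py
```

```text
0.03 130 [0.4697 0.3203 0.0474] [0.4554 0.2905 0.0301] [0.4909 0.3249 0.05  ]
0.05 253 [0.4721 0.3149 0.0547] [0.4567 0.2924 0.05  ] [0.4904 0.3243 0.0579]
0.064 54 [0.4705 0.3158 0.0695] [0.4622 0.305  0.0642] [0.4828 0.3178 0.0749]
0.08 186 [0.473  0.3094 0.0846] [0.4647 0.2985 0.08  ] [0.4827 0.3153 0.0996]
```

```bash
python3 -m handwheel '[[[0,0,0],[0.02,0.07,-0.75],0],[[0,0,0],[0,0,-0.75],0.2],[[0,0,0],[0,0,-0.75],0.3],[[0,0,0],[0,0,-0.75],0.3],[[0,0,0],[0,0,-0.5],0.3]]'; python3 -m handwheel '[[[0,0,0],[0,0,-0.25],0.3],[[0,0,0],[0,0,0],0.3],[[0,0,0],[0,0,0],1],[[0,0,0],[0,0,0],1],[[0,0,0],[0,0,0],1]]'; python3 -m handwheel '[[[0,0,0],[0,0,0],1],[[0,0,0],[0,0,0],1],[[0,0,0],[0,0,0],1]]'
```

```text
time: 2.35
tool_pos: [0.4698, 0.3067, 0.0465]
ee_rot: [-3.138, 0.001, 1.695]
wrist_force: [-0.6, 0.0, -0.8]
width: 0.0668
finger_force: 0.0
time: 2.85
tool_pos: [0.4739, 0.3066, 0.0388]
ee_rot: [3.138, -0.001, 1.692]
wrist_force: [0.6, -0.7, -0.5]
width: 0.0452
finger_force: 0.0
time: 3.15
tool_pos: [0.4734, 0.3062, 0.0379]
ee_rot: [3.14, -0.001, 1.691]
wrist_force: [-0.1, 0.5, 4.5]
width: 0.0353
finger_force: 30.0
```

```bash
python3 -m handwheel '[[[0,0,0],[0,0,0.4],1],[[0,0,0],[0,0,0.7],1],[[0,0,0],[0,0,0.7],1],[[0,0,0],[0,0,0.7],1],[[0,0,0],[0,0,0.2],1]]'; python3 -m handwheel '[[[0,0,0],[0.2,-0.5,0],1],[[0,0,0],[0.3,-0.8,0],1],[[0,0,0],[0.3,-0.8,0],1],[[0,0,0],[0.3,-0.7,0],1],[[0,0,0],[0.2,-0.5,0],1]]';python3 -m handwheel '[[[0,0,0],[0.2,-0.4,0],1],[[0,0,0],[0,0,0],1],[[0,0,0],[0,0,0],1],[[0,0,0],[0,0,0],1]]'; python3 look.py w2
```

```text
time: 3.65
tool_pos: [0.4745, 0.3068, 0.1763]
ee_rot: [3.134, -0.003, 1.692]
wrist_force: [0.9, 0.5, -0.1]
width: 0.0353
finger_force: 30.0
time: 4.15
tool_pos: [0.5376, 0.1384, 0.1697]
ee_rot: [-3.139, 0.001, 1.69]
wrist_force: [-0.2, -0.2, -1.7]
width: 0.0352
finger_force: 30.0
time: 4.55
tool_pos: [0.547, 0.1218, 0.1709]
ee_rot: [-3.14, -0.001, 1.693]
wrist_force: [0.2, 0.3, -0.9]
width: 0.0353
finger_force: 30.0
[0.5471 0.1219 0.1712] [-3.141 -0.     1.693]
```

View pics/w2.png

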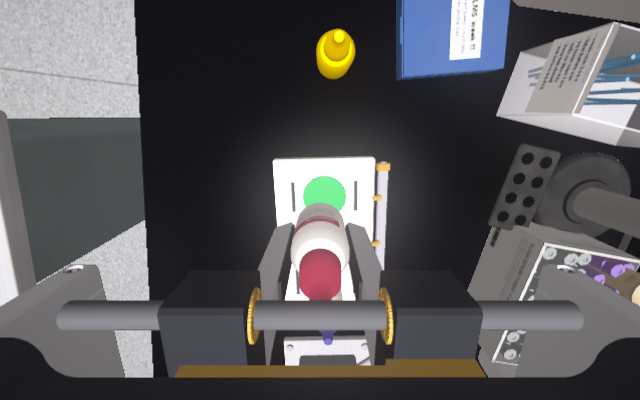

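The pink bottle is held upright. The green coaster shows at (324,195) ahead of it, partly hidden by the bottle; the shelf corners are at (274,158) and (375,157).

Run:
```python
from h import *
from scipy.optimize import least_squares
z=np.load("/tmp/wrist.npz"); pic,P=z["pic"],z["P"]
hsv=cv2.cvtColor(pic,cv2.COLOR_RGB2HSV).astype(int); H,S,V=hsv[...,0],hsv[...,1],hsv[...,2]
m=((H>45)&(H<80)&(S>80)); m[:140]=0; m[260:]=0; m[:,:280]=0; m[:,360:]=0
m&=np.isfinite(P[...,0]); q=P[m]; print(len(q),np.median(q,0),q.min(0),q.max(0))
# boundary away from the bottle (larger world y side)
hull=cv2.convexHull((q[:,:2]*1000).astype(np.float32))[:,0]
for ycut in (105,110,115):
    b=hull[hull[:,1]>ycut]; f=least_squares(lambda p:np.hypot(b[:,0]-p[0],b[:,1]-p[1])-25,[551,112],loss="soft_l1"); print(ycut,len(b),f.x,f.fun.round(1))
X,Y,Z=P[...,0],P[...,1],P[...,2]
s=(Z>.017)&(Z<.026)&(V>150)&(S<50)&(Y>.12); s[:150]=0; s[:,:265]=0; s[:,378:]=0
r=P[s]; yy=[];
# left end edge and both side edges of shelf
for lo,hi in((.51,.53),(.57,.59)):
    k=r[(r[:,0]>lo)&(r[:,0]<hi)]; print("end edge",lo,np.sort(k[:,1])[-8:].round(4))
k=r[(r[:,1]>.125)&(r[:,1]<.135)]; print("sides",k[:,0].min(),k[:,0].max(),"z",np.median(r[:,2]))
```

```text
1016 [0.55286677 0.11853646 0.02475494] [0.52889057 0.09885834 0.02238565] [0.57711439 0.14011964 0.13616146]
105 21 [551.72988202 114.49849502] [ 0.4  0.1 -0.  -0.2 -1.  -1.2 -1.3 -1.4 -1.9 -0.8  0.3  1.2  1.6  1.6
  1.8  2.  -2.4 -2.3 -1.8 -1.7  0.8]
110 19 [551.36500308 114.60937276] [ 0.8  0.4  0.3  0.1 -0.8 -1.  -1.1 -1.2 -1.8 -0.9  0.1  1.   1.4  1.4
  1.6  1.7 -2.7 -2.6 -2.2]
115 17 [550.8409431  114.72277803] [ 1.   0.8  0.5 -0.5 -0.7 -0.9 -1.  -1.7 -0.9  0.   0.8  1.1  1.1  1.2
  1.4 -3.2 -3.2]
end edge 0.51 [0.1531 0.1532 0.1533 0.1534 0.1536 0.1536 0.1538 0.154 ]
end edge 0.57 [0.1616 0.1617 0.1618 0.162  0.1621 0.1623 0.1624 0.1626]
sides 0.4919240636845172 0.6119968028702706 z 0.02166262966126914
```

```bash
python3 -m handwheel '[[[0,0,0],[0.09,-0.16,-0.3],1],[[0,0,0],[0,0,-0.5],1],[[0,0,0],[0,0,-0.5],1],[[0,0,0],[0,0,-0.4],1],[[0,0,0],[0,0,-0.2],1]]'; python3 -m handwheel '[[[0,0,0],[0,0,-0.1],1],[[0,0,0],[0,0,0],1],[[0,0,0],[0,0,0],1],[[0,0,0],[0,0,-0.06],1],[[0,0,0],[0,0,0],1]]'
```

```text
time: 5.1
tool_pos: [0.5503, 0.1128, 0.0733]
ee_rot: [-3.137, 0.0, 1.692]
wrist_force: [-0.1, 0.2, 0.0]
width: 0.0348
finger_force: 30.0
time: 5.6
tool_pos: [0.5526, 0.1129, 0.0693]
ee_rot: [3.14, 0.0, 1.692]
wrist_force: [-1.0, 0.3, -0.3]
width: 0.0353
finger_force: 30.0
```

```bash
python3 -m handwheel '[[[0,0,0],[0,0,-0.05],1],[[0,0,0],[0,0,0],1],[[0,0,0],[0,0,0],1]]';  python3 -m handwheel '[[[0,0,0],[0,0,-0.04],1],[[0,0,0],[0,0,0],1],[[0,0,0],[0,0,0],1]]'
```

```text
time: 5.9
tool_pos: [0.5522, 0.1129, 0.0663]
ee_rot: [3.142, -0.0, 1.692]
wrist_force: [-0.4, 0.6, -0.8]
width: 0.0351
finger_force: 30.0
time: 6.2
tool_pos: [0.5522, 0.1129, 0.0642]
ee_rot: [-3.141, 0.0, 1.692]
wrist_force: [-0.9, -0.0, -0.1]
width: 0.0348
finger_force: 30.0
```

```bash
python3 -m handwheel '[[[0,0,0],[0,0,-0.03],1],[[0,0,0],[0,0,0],1],[[0,0,0],[0,0,0],1]]'
```

```text
time: 6.5
tool_pos: [0.5525, 0.1129, 0.063]
ee_rot: [3.141, 0.0, 1.692]
wrist_force: [0.5, 1.0, -0.4]
width: 0.0351
finger_force: 30.0
```

```bash
python3 -m handwheel '[[[0,0,0],[0,0,-0.03],1],[[0,0,0],[0,0,0],1],[[0,0,0],[0,0,0],1]]'
```

```text
time: 6.8
tool_pos: [0.5525, 0.1129, 0.0629]
ee_rot: [3.141, 0.0, 1.692]
wrist_force: [-2.3, -0.1, 5.9]
width: 0.0352
finger_force: 30.0
```

```bash
python3 -m handwheel '[[[0,0,0],[0,0,0.01],0.4],[[0,0,0],[0,0,0],0.4],[[0,0,0],[0,0,0],0.2],[[0,0,0],[0,0,0],0.2],[[0,0,0],[0,0,0],0.2]]'; python3 -m handwheel '[[[0,0,0],[0,0,0.3],0.2],[[0,0,0],[0,0,0.6],0.2],[[0,0,0],[0,0,0.8],0.2],[[0,0,0],[0,0,0.8],0.2],[[0,0,0],[0,0,0.7],0.2]]'
python3 - <<'E'
from h import *
pic,P=cloud("side"); hsv=cv2.cvtColor(pic,cv2.COLOR_RGB2HSV).astype(int); H,S,V=hsv[...,0],hsv[...,1],hsv[...,2]
save("s2",cv2.resize(pic[160:280,240:420],None,fx=4,fy=4,interpolation=2),1)
m=((H>165)|(H<5))&(S>90)&(P[...,2]>.08)&(np.hypot(P[...,0]-.55,P[...,1]-.113)<.03); q=P[m]; print(len(q),np.median(q,0),q.min(0),q.max(0))
E
```

```text
time: 7.3
tool_pos: [0.5521, 0.1129, 0.0615]
ee_rot: [-3.141, 0.0, 1.692]
wrist_force: [-0.8, -0.1, 0.4]
width: 0.0716
finger_force: 0.0
time: 7.8
tool_pos: [0.5525, 0.113, 0.2255]
ee_rot: [3.138, 0.0, 1.692]
wrist_force: [0.2, -0.3, -0.4]
width: 0.0749
finger_force: 0.0
49 [0.5489271  0.10880983 0.10294189] [0.54043274 0.09877406 0.08687825] [0.56150776 0.11618864 0.12621891]
```

View pics/s2.png

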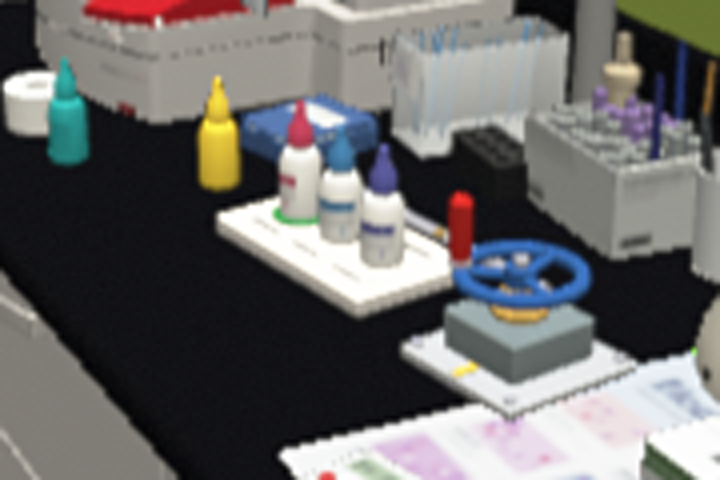

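The pink bottle stands upright on the coaster, in line with the other two. In the crop the handle is at (460,228). Next I go above the handle and turn the fingers to close along the station's y.

```bash
python3 -m handwheel '[[[0,0,-0.09],[0,-0.48,0],0.2],[[0,0,-0.09],[0,-0.48,0],0.2],[[0,0,-0.09],[0,-0.48,0],0.2],[[0,0,-0.09],[0,-0.48,0],0.2],[[0,0,-0.09],[0,-0.48,0],0.2]]'; python3 -m handwheel '[[[0,0,-0.09],[0,-0.48,0],0.2],[[0,0,-0.09],[0,-0.48,0],0.2],[[0,0,-0.09],[0,-0.48,0],0.2],[[0,0,-0.09],[0,-0.48,0],0.2],[[0,0,-0.09],[0,-0.48,0],0.2]]';  python3 -m handwheel '[[[0,0,-0.09],[0,-0.2,0],0.2],[[0,0,0],[0,0,0],0.2],[[0,0,0],[0,0,0],0.2],[[0,0,0],[0,0,0],0.2]]'; python3 look.py w3
python3 - <<'E'
from h import *
from scipy.optimize import least_squares
z=np.load("/tmp/wrist.npz"); pic,P=z["pic"],z["P"]
hsv=cv2.cvtColor(pic,cv2.COLOR_RGB2HSV).astype(int); H,S,V=hsv[...,0],hsv[...,1],hsv[...,2]
X,Y,Z=P[...,0],P[...,1],P[...,2]
h=((H>170)|(H<8))&(S>120)&(Z>.08)&(Z<.15)&(np.hypot(X-.555,Y+.136)<.04)
q=P[h]; print("handle",len(q),np.median(q,0),q.min(0),q.max(0)); t=q[q[:,2]>.128]; print("top",len(t),t.mean(0),t.min(0),t.max(0))
r=(H>100)&(H<120)&(S>120)&(Z>.076)&(Z<.083)&(np.hypot(X-.588,Y+.165)<.06)&(np.hypot(X-.588,Y+.165)>.033)
p=P[r]; print("rim",len(p)); f=least_squares(lambda v:np.hypot(p[:,0]-v[0],p[:,1]-v[1])-v[2],[.588,-.165,.045],loss="soft_l1",f_scale=.003); print(f.x)
for n,c in(("bar",(H>20)&(H<32)&(S>120)&(Z<.02)&(np.hypot(X-.54,Y+.168)<.03)),):
    b=P[c]; print(n,len(b),b.mean(0) if len(b) else 0)
E
```

```text
time: 8.35
tool_pos: [0.5523, -0.008, 0.2229]
ee_rot: [3.14, -0.001, 0.979]
wrist_force: [0.7, 0.7, -0.6]
width: 0.0752
finger_force: 0.0
time: 8.85
tool_pos: [0.5522, -0.1281, 0.2229]
ee_rot: [3.141, -0.001, 0.272]
wrist_force: [0.5, -0.3, -0.4]
width: 0.0751
finger_force: 0.0
time: 9.25
tool_pos: [0.5523, -0.1363, 0.2223]
ee_rot: [3.142, -0.001, 0.139]
wrist_force: [-0.2, 0.1, -0.3]
width: 0.0752
finger_force: 0.0
[ 0.5523 -0.1363  0.2222] [ 3.142 -0.     0.139]
handle 357 [ 0.56175756 -0.13403259  0.13018354] [ 0.54989726 -0.14227899  0.09553352] [ 0.56646233 -0.12637075  0.13462483]
top 229 [ 0.55834074 -0.13418304  0.1314365 ] [ 0.54991573 -0.14227899  0.12802236] [ 0.56580186 -0.12637075  0.13462483]
rim 2359
[ 0.5933669  -0.16120974  0.04399673]
bar 24 [ 0.54300442 -0.16892933  0.01263476]
```

View pics/w3.png

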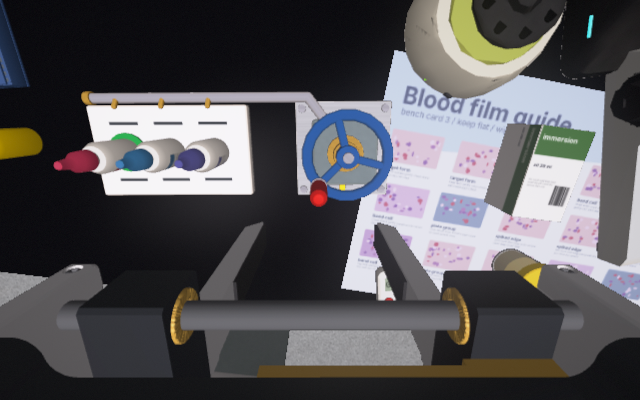

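The handle top is at (319,195), the wheel centre at (348,157) and the yellow bar at (343,187). Handle to axis comes out at 44 mm, against 45 mm given. The wheel is about 313° open, so it takes nearly a full clockwise turn to shut. Now I grip the handle.

```bash
python3 -m handwheel '[[[0,0,0],[0.11,0.05,-0.4],0.2],[[0,0,0],[0,0,-0.6],0.2],[[0,0,0],[0,0,-0.6],0.2],[[0,0,0],[0,0,-0.5],0.2],[[0,0,0],[0,0,-0.18],0.2]]'; python3 -m handwheel '[[[0,0,0],[0,0,0],0.3],[[0,0,0],[0,0,0],0.5],[[0,0,0],[0,0,0],1],[[0,0,0],[0,0,0],1],[[0,0,0],[0,0,0],1]]'; python3 -m handwheel '[[[0,0,0],[0,0,0],1],[[0,0,0],[0,0,0],1],[[0,0,0],[0,0,0],1],[[0,0,0],[0,0,0],1]]'
```

```text
time: 9.8
tool_pos: [0.556, -0.1331, 0.1045]
ee_rot: [-3.139, 0.005, 0.139]
wrist_force: [0.2, 0.2, -0.5]
width: 0.0751
finger_force: 0.0
time: 10.3
tool_pos: [0.5583, -0.1348, 0.109]
ee_rot: [3.141, -0.002, 0.137]
wrist_force: [0.3, 0.0, -0.7]
width: 0.0384
finger_force: 0.0
time: 10.7
tool_pos: [0.5577, -0.1345, 0.1079]
ee_rot: [-3.141, 0.0, 0.137]
wrist_force: [-0.1, 0.0, 1.4]
width: 0.0176
finger_force: 30.0
```

```bash
cat > c.py <<'E'
# python3 c.py cx cy r px py step_deg n : shifts (units) from (px,py) round the circle
import sys,numpy as np
cx,cy,r,px,py,s,n=map(float,sys.argv[1:8]); a=np.degrees(np.arctan2(py-cy,px-cx)); print("start angle",a.round(1),"r",np.hypot(py-cy,px-cx).round(4))
p=np.array([px,py])
for i in range(int(n)):
    t=np.radians(a+s*(i+1)); q=np.array([cx+r*np.cos(t),cy+r*np.sin(t)]); d=((q-p)/.05).round(2); p=p+d*.05; print(f"[[0,0,0],[{d[0]:.2f},{d[1]:.2f},0],1],",round(a+s*(i+1),1))
E
python3 c.py .592 -.162 .0445 .5577 -.1345 -15 5
```

```text
start angle 141.3 r 0.044
[[0,0,0],[0.16,0.17,0],1], 126.3
[[0,0,0],[0.20,0.11,0],1], 111.3
[[0,0,0],[0.23,0.05,0],1], 96.3
[[0,0,0],[0.23,-0.00,0],1], 81.3
[[0,0,0],[0.22,-0.07,0],1], 66.3
```

```bash
python3 -m handwheel '[[[0,0,0],[0.16,0.17,0],1],[[0,0,0],[0.2,0.11,0],1],[[0,0,0],[0.23,0.05,0],1]]';python3 -m handwheel '[[[0,0,0],[0.23,0,0],1],[[0,0,0],[0.22,-0.07,0],1],[[0,0,0],[0,0,0],1],[[0,0,0],[0,0,0],1]]'; python3 c.py .592 -.162 .045 .610 -.1208 -15 16
```

```text
time: 11.0
tool_pos: [0.5879, -0.1165, 0.1079]
ee_rot: [-3.14, 0.0, 0.138]
wrist_force: [-2.1, 2.7, 1.6]
width: 0.0174
finger_force: 30.0
time: 11.4
tool_pos: [0.6123, -0.1202, 0.1079]
ee_rot: [-3.14, -0.005, 0.138]
wrist_force: [3.2, 3.9, 0.6]
width: 0.0174
finger_force: 30.0
start angle 66.4 r 0.045
[[0,0,0],[0.20,-0.12,0],1], 51.4
[[0,0,0],[0.16,-0.17,0],1], 36.4
[[0,0,0],[0.12,-0.21,0],1], 21.4
[[0,0,0],[0.05,-0.22,0],1], 6.4
[[0,0,0],[-0.00,-0.24,0],1], -8.6
[[0,0,0],[-0.07,-0.22,0],1], -23.6
[[0,0,0],[-0.12,-0.21,0],1], -38.6
[[0,0,0],[-0.17,-0.16,0],1], -53.6
[[0,0,0],[-0.20,-0.11,0],1], -68.6
[[0,0,0],[-0.23,-0.06,0],1], -83.6
[[0,0,0],[-0.23,0.01,0],1], -98.6
[[0,0,0],[-0.23,0.06,0],1], -113.6
[[0,0,0],[-0.20,0.12,0],1], -128.6
[[0,0,0],[-0.16,0.17,0],1], -143.6
[[0,0,0],[-0.12,0.21,0],1], -158.6
[[0,0,0],[-0.05,0.23,0],1], -173.6
```

```bash
python3 -m handwheel '[[[0,0,0],[0.2,-0.12,0],1],[[0,0,0],[0.16,-0.17,0],1],[[0,0,0],[0.12,-0.21,0],1],[[0,0,0],[0.05,-0.22,0],1],[[0,0,0],[0,0,0],1]]';python3 -m handwheel '[[[0,0,0],[0,-0.24,0],1],[[0,0,0],[-0.07,-0.22,0],1],[[0,0,0],[-0.12,-0.21,0],1],[[0,0,0],[-0.17,-0.16,0],1],[[0,0,0],[0,0,0],1]]'
python3 - <<'E'
from bench import robot
print(robot.get_obs()["tool_pos"])
E
```

```text
time: 11.9
tool_pos: [0.6387, -0.1595, 0.108]
ee_rot: [3.138, -0.005, 0.135]
wrist_force: [6.4, -1.6, -1.6]
width: 0.0173
finger_force: 30.0
time: 12.4
tool_pos: [0.6159, -0.2004, 0.1079]
ee_rot: [3.142, 0.003, 0.135]
wrist_force: [-1.6, 0.3, 1.6]
width: 0.0175
finger_force: 30.0
[ 0.61590076 -0.20040576  0.10789928]
```

```bash
python3 - <<'E'
import numpy as np
from scipy.optimize import least_squares
p=np.array([(.5577,-.1345),(.5879,-.1165),(.6123,-.1202),(.6387,-.1595),(.6159,-.2004)])
f=least_squares(lambda v:np.hypot(*(p-v).T)-.045,[.592,-.162]);print(f.x,f.fun)
E
python3 c.py .5935 -.161 .045 .6187 -.1982 -15 8
```

```text
[ 0.59379699 -0.16119815] [-1.02516585e-04  8.54624379e-05 -1.99004976e-05 -6.48945455e-05
  3.64581463e-06]
start angle -55.9 r 0.0449
[[0,0,0],[-0.21,-0.11,0],1], -70.9
[[0,0,0],[-0.23,-0.04,0],1], -85.9
[[0,0,0],[-0.23,0.01,0],1], -100.9
[[0,0,0],[-0.23,0.07,0],1], -115.9
[[0,0,0],[-0.19,0.13,0],1], -130.9
[[0,0,0],[-0.16,0.18,0],1], -145.9
[[0,0,0],[-0.10,0.21,0],1], -160.9
[[0,0,0],[-0.05,0.23,0],1], -175.9
```

```bash
python3 -m handwheel '[[[0,0,0],[-0.21,-0.09,0],1],[[0,0,0],[-0.23,-0.03,0],1],[[0,0,0],[-0.23,0.03,0],1],[[0,0,0],[-0.22,0.08,0],1],[[0,0,0],[0,0,0],1]]';python3 -m handwheel '[[[0,0,0],[0,0,0],1]]'; python3 c.py .5938 -.1612 .045 .5725 -.2008 -10 6
```

```text
time: 12.9
tool_pos: [0.5713, -0.1999, 0.1079]
ee_rot: [3.141, 0.003, 0.136]
wrist_force: [-2.5, -2.1, 2.0]
width: 0.0171
finger_force: 30.0
time: 13.0
tool_pos: [0.5722, -0.2003, 0.1079]
ee_rot: [3.14, 0.003, 0.136]
wrist_force: [-2.9, -2.4, 2.3]
width: 0.0174
finger_force: 30.0
start angle -118.3 r 0.045
[[0,0,0],[-0.13,0.09,0],1], -128.3
[[0,0,0],[-0.12,0.10,0],1], -138.3
[[0,0,0],[-0.09,0.13,0],1], -148.3
[[0,0,0],[-0.07,0.14,0],1], -158.3
[[0,0,0],[-0.05,0.15,0],1], -168.3
[[0,0,0],[-0.01,0.15,0],1], -178.3
```

```bash
python3 -m handwheel '[[[0,0,0],[-0.13,0.09,0],1],[[0,0,0],[-0.12,0.1,0],1],[[0,0,0],[-0.09,0.13,0],1],[[0,0,0],[-0.07,0.14,0],1],[[0,0,0],[0,0,0],1]]';python3 -m handwheel '[[[0,0,0],[-0.02,0.06,0],1],[[0,0,0],[0,0,0],1]]';python3 -m handwheel '[[[0,0,0],[-0.01,0.06,0],1],[[0,0,0],[0,0,0],1],[[0,0,0],[0,0,0],1]]'
```

```text
time: 13.5
tool_pos: [0.5516, -0.1758, 0.1078]
ee_rot: [-3.141, 0.003, 0.137]
wrist_force: [-5.2, -0.8, 4.7]
width: 0.0172
finger_force: 30.0
time: 13.7
tool_pos: [0.5508, -0.1734, 0.1079]
ee_rot: [-3.141, 0.003, 0.137]
wrist_force: [-5.1, -1.9, 4.1]
width: 0.0175
finger_force: 30.0
time: 14.0
tool_pos: [0.5501, -0.1705, 0.1078]
ee_rot: [-3.141, 0.004, 0.137]
wrist_force: [-5.8, -2.0, 4.9]
width: 0.0172
finger_force: 30.0
```

```bash
python3 -m handwheel '[[[0,0,0],[-0.03,0.05,0],1],[[0,0,0],[0,0,0],1],[[0,0,0],[0,0,0],1]]';python3 -m handwheel '[[[0,0,0],[-0.02,0.05,0],1],[[0,0,0],[0,0,0],1],[[0,0,0],[0,0,0],1]]'; python3 -m handwheel '[[[0,0,0],[0,0.05,0],1],[[0,0,0],[0,0,0],1],[[0,0,0],[0,0,0],1]]'
```

```text
time: 14.3
tool_pos: [0.5496, -0.1677, 0.1078]
ee_rot: [-3.141, 0.002, 0.137]
wrist_force: [-5.1, -0.8, 5.0]
width: 0.0175
finger_force: 30.0
time: 14.6
tool_pos: [0.5495, -0.1674, 0.1079]
ee_rot: [3.138, -0.0, 0.136]
wrist_force: [-3.0, -6.2, 2.5]
width: 0.0178
finger_force: 30.0
time: 14.9
tool_pos: [0.5495, -0.1671, 0.1079]
ee_rot: [3.134, 0.0, 0.135]
wrist_force: [-2.5, -11.6, -0.1]
width: 0.0174
finger_force: 30.0
```

The stop is met: tangential force 11.6 N, angle -172.0°, which agrees with the station's yaw. Next I back off two turns in 18° steps.

Run:
```python
import numpy as np
c=np.array([.5938,-.1612]); p=np.array([.5508,-.1613])
for i in range(1,41):
    t=np.radians(-172.05+18*i); q=c+.045*np.array([np.cos(t),np.sin(t)]); d=((q-p)/.05).round(2); p=p+d*.05
    if i<=21: print(i,f"[[0,0,0],[{d[0]:.2f},{d[1]:.2f},0],1],",end="\n" if i%5==0 else "")
```

```text
1 [[0,0,0],[0.05,-0.39,0],1],2 [[0,0,0],[0.16,-0.23,0],1],3 [[0,0,0],[0.23,-0.17,0],1],4 [[0,0,0],[0.26,-0.09,0],1],5 [[0,0,0],[0.28,-0.01,0],1],
6 [[0,0,0],[0.27,0.08,0],1],7 [[0,0,0],[0.23,0.16,0],1],8 [[0,0,0],[0.17,0.23,0],1],9 [[0,0,0],[0.10,0.26,0],1],10 [[0,0,0],[0.00,0.29,0],1],
11 [[0,0,0],[-0.08,0.27,0],1],12 [[0,0,0],[-0.16,0.23,0],1],13 [[0,0,0],[-0.23,0.17,0],1],14 [[0,0,0],[-0.26,0.09,0],1],15 [[0,0,0],[-0.28,0.00,0],1],
16 [[0,0,0],[-0.27,-0.08,0],1],17 [[0,0,0],[-0.23,-0.16,0],1],18 [[0,0,0],[-0.17,-0.22,0],1],19 [[0,0,0],[-0.10,-0.27,0],1],20 [[0,0,0],[-0.00,-0.28,0],1],
21 [[0,0,0],[0.08,-0.27,0],1],
```

```bash
python3 -m handwheel '[[[0,0,0],[0.05,-0.39,0],1],[[0,0,0],[0.16,-0.23,0],1],[[0,0,0],[0.23,-0.17,0],1],[[0,0,0],[0.26,-0.09,0],1],[[0,0,0],[0.28,-0.01,0],1]]'; python3 -m handwheel '[[[0,0,0],[0.27,0.08,0],1],[[0,0,0],[0.23,0.16,0],1],[[0,0,0],[0.17,0.23,0],1],[[0,0,0],[0.1,0.26,0],1],[[0,0,0],[0,0.29,0],1]]'; python3 -m handwheel '[[[0,0,0],[0,0,0],1],[[0,0,0],[0,0,0],1]]'
```

```text
time: 15.4
tool_pos: [0.5993, -0.206, 0.1078]
ee_rot: [-3.136, -0.001, 0.137]
wrist_force: [-3.8, 7.5, 6.1]
width: 0.0172
finger_force: 30.0
time: 15.9
tool_pos: [0.6387, -0.1569, 0.1079]
ee_rot: [3.14, -0.003, 0.136]
wrist_force: [2.1, -2.8, 3.4]
width: 0.0176
finger_force: 30.0
time: 16.1
tool_pos: [0.6383, -0.155, 0.108]
ee_rot: [-3.14, -0.004, 0.138]
wrist_force: [5.1, 2.7, 0.6]
width: 0.0171
finger_force: 30.0
```

```bash
python3 -m handwheel '[[[0,0,0],[-0.08,0.27,0],1],[[0,0,0],[-0.16,0.23,0],1],[[0,0,0],[-0.23,0.17,0],1],[[0,0,0],[-0.26,0.09,0],1],[[0,0,0],[-0.28,0,0],1]]'; python3 -m handwheel '[[[0,0,0],[-0.27,-0.08,0],1],[[0,0,0],[-0.23,-0.16,0],1],[[0,0,0],[-0.17,-0.22,0],1],[[0,0,0],[-0.1,-0.27,0],1],[[0,0,0],[0,-0.28,0],1]]'; python3 -m handwheel '[[[0,0,0],[0,0,0],1],[[0,0,0],[0,0,0],1]]'
```

```text
time: 16.6
tool_pos: [0.5862, -0.1168, 0.1079]
ee_rot: [-3.139, -0.002, 0.138]
wrist_force: [1.7, 1.0, 3.1]
width: 0.017
finger_force: 30.0
time: 17.1
tool_pos: [0.5494, -0.1696, 0.1079]
ee_rot: [-3.141, -0.006, 0.136]
wrist_force: [11.7, 4.7, -2.5]
width: 0.0173
finger_force: 30.0
time: 17.3
tool_pos: [0.5497, -0.1706, 0.1079]
ee_rot: [3.141, -0.005, 0.135]
wrist_force: [8.0, 1.1, -1.6]
width: 0.0173
finger_force: 30.0
```

```bash
python3 -m handwheel '[[[0,0,0],[0.08,-0.27,0],1],[[0,0,0],[0.16,-0.23,0],1],[[0,0,0],[0.23,-0.17,0],1],[[0,0,0],[0.26,-0.09,0],1],[[0,0,0],[0.28,-0.01,0],1]]'; python3 -m handwheel '[[[0,0,0],[0.27,0.08,0],1],[[0,0,0],[0.23,0.16,0],1],[[0,0,0],[0.17,0.23,0],1],[[0,0,0],[0.1,0.26,0],1],[[0,0,0],[0,0.29,0],1]]'; python3 -m handwheel '[[[0,0,0],[0,0,0],1],[[0,0,0],[0,0,0],1]]'
```

```text
time: 17.8
tool_pos: [0.5973, -0.2063, 0.1078]
ee_rot: [-3.135, 0.002, 0.136]
wrist_force: [-3.4, 7.5, 6.1]
width: 0.0172
finger_force: 30.0
time: 18.3
tool_pos: [0.6386, -0.157, 0.1079]
ee_rot: [3.14, -0.004, 0.136]
wrist_force: [3.5, -2.3, 1.0]
width: 0.0172
finger_force: 30.0
time: 18.5
tool_pos: [0.6382, -0.1544, 0.1079]
ee_rot: [-3.14, -0.004, 0.138]
wrist_force: [6.6, 2.2, 1.9]
width: 0.0173
finger_force: 30.0
```

```bash
python3 -m handwheel '[[[0,0,0],[-0.08,0.27,0],1],[[0,0,0],[-0.16,0.23,0],1],[[0,0,0],[-0.23,0.17,0],1],[[0,0,0],[-0.26,0.09,0],1],[[0,0,0],[-0.28,0,0],1]]'; python3 -m handwheel '[[[0,0,0],[-0.27,-0.08,0],1],[[0,0,0],[-0.23,-0.16,0],1],[[0,0,0],[-0.17,-0.22,0],1],[[0,0,0],[-0.1,-0.2,0],1],[[0,0,0],[-0.03,-0.12,0],1]]'; python3 -m handwheel '[[[0,0,0],[0,0,0],1],[[0,0,0],[0,0,0],1]]'
```

```text
time: 19.0
tool_pos: [0.5859, -0.1168, 0.1079]
ee_rot: [-3.14, -0.001, 0.138]
wrist_force: [2.5, -1.3, 2.5]
width: 0.0176
finger_force: 30.0
time: 19.5
tool_pos: [0.5486, -0.1586, 0.1079]
ee_rot: [3.141, -0.008, 0.135]
wrist_force: [12.8, 0.4, -3.0]
width: 0.017
finger_force: 30.0
time: 19.7
tool_pos: [0.5486, -0.1591, 0.1079]
ee_rot: [3.14, -0.006, 0.135]
wrist_force: [9.8, -1.0, -1.8]
width: 0.0178
finger_force: 30.0
```

```bash
python3 -m handwheel '[[[0,0,0],[0.04,-0.08,0],1],[[0,0,0],[0.03,-0.06,0],1],[[0,0,0],[0,0,0],1],[[0,0,0],[0,0,0],1],[[0,0,0],[0,0,0],1]]'
```

```text
time: 20.2
tool_pos: [0.5491, -0.1652, 0.1078]
ee_rot: [3.141, 0.001, 0.136]
wrist_force: [-0.9, -1.5, 3.7]
width: 0.0171
finger_force: 30.0
```

```bash
python3 -m handwheel '[[[0,0,0],[0,-0.05,0],1],[[0,0,0],[0,0,0],1],[[0,0,0],[0,0,0],1],[[0,0,0],[0,0,0],1]]'
python3 - <<'E'
from bench import robot
import numpy as np
for _ in range(3): robot.snapshot("wrist"); o=robot.get_obs(); print(np.round(o["tool_pos"],4),np.round(o["wrist_force"],1))
E
```

```text
time: 20.6
tool_pos: [0.5494, -0.167, 0.1078]
ee_rot: [-3.141, 0.001, 0.137]
wrist_force: [-1.4, 1.5, 4.4]
width: 0.0171
finger_force: 30.0
[ 0.5494 -0.167   0.1079] [-1.5  0.6  5.8]
[ 0.5493 -0.167   0.1078] [-2.3  0.5  5.3]
[ 0.5494 -0.1669  0.1078] [-2.1  1.7  4.3]
```

```bash
python3 -m handwheel '[[[0,0,0],[0,-0.01,0],1],[[0,0,0],[0,0,0],1],[[0,0,0],[0,0,0],1],[[0,0,0],[0,0,0],1]]'
python3 - <<'E'
from h import *
pic,P=cloud("side"); save("s3",cv2.resize(pic[140:290,220:460],None,fx=3.3,fy=3.3,interpolation=2),1)
o=robot.get_obs(); print(np.round(o["tool_pos"],4),np.abs(o["qvel"]).max())
E
```

```text
time: 21.15
tool_pos: [0.5494, -0.1674, 0.1078]
ee_rot: [-3.141, 0.001, 0.137]
wrist_force: [-1.9, 0.4, 5.0]
width: 0.0172
finger_force: 30.0
[ 0.5494 -0.1674  0.1078] 0.001613182160439161
```

View pics/s3.png

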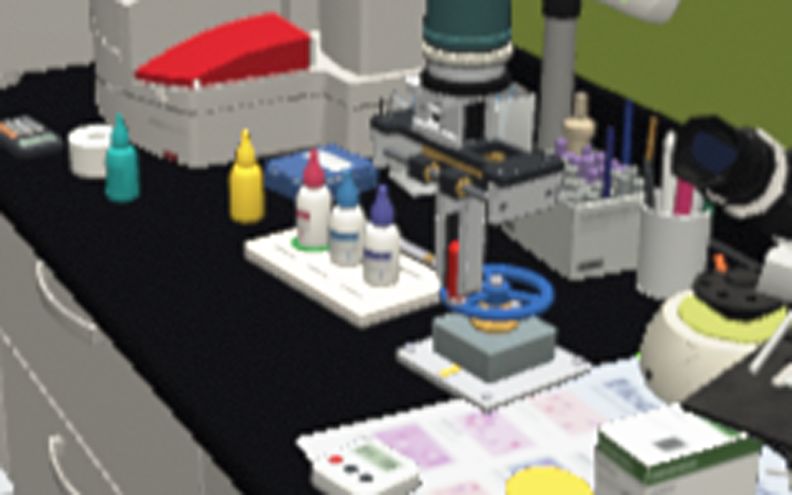

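The three bottles stand in a row, with the pink one on the coaster at (313,225). The gripper holds the red handle at (455,270) over the bar side, and everything else is where it was.

```bash
python3 -c "
from bench import robot
print(robot.close_job())"
```

```text
the job is handed in; nothing more can be done
None
```

The job is handed in at about 21 s: the pink bottle stands released on the green coaster, and the valve was closed to its stop and backed off two full turns (within about 1° as measured), with the gripper still holding the red handle at rest; the hand-in returned no verdict.

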